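# Tip the elbow from the tilting tray into a bin

## Robot

A 6-joint arm with a two-finger parallel gripper is mounted at the origin on a cart in front of the work surface, level with it; the furniture and walls round the work are solid. World frame = base frame: x ahead of the robot, y to its left, z up, the work surface at z = 0. Lengths are in m, angles in rad, forces in N, time in s.
With the tool pointing down it reaches from about 0.325 to 0.9 m from the base axis. Payload 6.1 kg.
Tool frame: the origin (TCP) lies at the very end of the fingers, on their centre line; the grasp point (between the pads) lies 19 mm behind it; z points along the fingers, y is the direction in which the jaws open and shut (so a half turn about z gives the same grasp; the last joint's range is limited). The gripper opens to 85 mm and grips with 20 to 120 N. Pads are 22 mm wide; open, the fingers measure 114 mm over their backs; the gripper's body (76 mm by 85 mm) begins 54 mm behind the grasp point. The pads swing forward as they close: fully open they stand 13 mm farther back than shut.
Start: joints at [0.982, 0.22, 1.526, -0, 1.395, -0.126], TCP at [0.279, 0.559, 0.21] pointing down, gripper open.
Joint ranges: [-2.98, 2.98], [-0.91, 2.08], [0.09, 2.57], [-1.24, 4.39], [0.2, 2.65], [-2.68, 2.68]. Speed limits (rad/s): [2.57, 2.57, 3.01, 3.14, 3.14, 3.14].

## Interface

Orientations are given as a rotation vector (axis times angle).
In Python, from bench import read_state, capture, finish_job gives the robot as it stands.
- The arm moves only by the tool step_arm, never from a script. Its argument "increments" is a list of rows, each a list of 3 entries, a list of its own where there are three numbers: the shift along the world's x, y, z in cm, then the turn about the world's z in degrees, then the opening, from 0 (shut) to 1 (fully open). In form: [[[tx, ty, tz], roll, grip], ...]. A call has 1 to 20 rows; each row is the pose to reach, as a shift and turn from the pose commanded when the call began; what a row does not reach only later rows make up. A row lasts 1/12 s, in which the tool goes at most 41.7 mm and 7.16 degrees, less where a joint would pass 70% of its speed; a pose out of reach is approached as far as the arm can. A call with a gripper value outside its range is refused whole. The fingers move at their own pace and stop on an object; "force" is the grip in N (left out, the last holds). Time passes only in rows, so rows that repeat a pose let the fingers close. It gives the time, the measured TCP pose, the force and the opening at its end, in the units of the state.
- read_state(): the state, without advancing time (a new reading comes with each control period).
- capture(name): name is "scene" or "top" or "wrist"; returns a dict with "img" (400x640x3 uint8, red, green, blue), "depth" (400x640 float32, m along the optical axis (not along the pixel's ray), 0 where there is no reading), "camera_matrix" (3x3 intrinsics, pixels), "k1" (the pictures are not rectified: a ray, as slopes to the right and down, at radius r is drawn at 1 + k1 r^2 times it, then the intrinsics apply), "extrinsics" (4x4, takes a point from camera to world coordinates). Camera axes: x right, y down, z forward; pixel columns grow to the right and rows downward; lengths in m; the calibration is good to about 2 mm. A picture is of the moment at which its call begins.
- finish_job(): hands the job in, once; it reports no verdict.
The state is a dict: "time": time; "joints": joint angles; "dq": joint speeds; "tau": joint torques, N m; "ee_pos": TCP position; "orientation": TCP orientation; "contact_force": force on the tool from outside, world axes, zero at the start; "ft_torque": the same for the moment, N m; "grip_width": finger opening in m.
Only numpy, scipy, OpenCV 4.12 (cv2) and the standard library are available. Lean on these libraries where they do the work, as an engineer would, in place of code of your own. Each camera call takes 0.05 s, during which the arm holds its last target.

## Task

Set the empty blue bin on the worktop under the open lip of the tilting tray, then tip the tray by its bar handle to the 45-degree mark on its protractor (within about 5 degrees, never beyond 55) and keep it there for about a second, so that the grey pipe elbow slides down into the bin and not onto the worktop. Then swing the tray fully back to level, leaving the bin standing flat with the elbow in it, and leave the other things on the worktop alone.

Things in the scene. Friction and masses are not known exactly. Their poses are not given: they have to be found in the camera images.
- tilt_stand: Fixed grey stand of the tilting tray. Origin on the worktop below the pivot; x along the pivot axis, y level from the pivot towards the tray's handle (the open lip is at -y), z up. Base plate 130 mm in x, y = -12 to +133 mm, 8 mm thick; uprights at x = +-37 mm, y = +-11 mm. Protractor band at x = -57 mm, 91 mm radius, ticks every 15 degrees (45: long, thick); a black pointer turns with the tray.
- pivot (a point): Point on the tray's pivot axis, mid-width, 140 mm above the worktop; same axes as the stand. The tray turns about this point's x axis.
- tray (a joint): Tilt of the tray in rad: 0 level (its stop), growing as the handle end rises and the lip sinks; 45 degrees is 0.785; far stop 1.2. A stiff hinge: the tray stays where it is left. About 5 N at the handle moves it.
- handle (a point): Middle of the tray's bar handle: round black bar 14 mm thick, 120 mm long, parallel to the pivot axis, to be pinched from above between its arms at +-46 mm. Tray level: 170 mm from the pivot along the stand's y and 40 mm above it. It moves on an arc about the pivot and turns with the tray. Tray's rear wall: 57 mm nearer the pivot, top 5 mm above the bar's centre when level.
- lip (a point): Middle of the tray's open front edge, on its floor. Level: 45 mm from the pivot along the stand's -y and 10 mm above it; at 45 degrees 39 mm out and 25 mm below it, 115 mm above the worktop. Sheet-steel tray, inside 100 mm wide and 155 mm long, walls 38 mm high, none at the lip. Turns with the tray.
- elbow_center (a point): Grey pipe elbow, 65x67x30 mm, lying in the tray; point at its centre, half-way up. It starts to slide when the tray is between 25 and 37 degrees and drops off the lip 0 to 60 mm beyond it.
- bin_center (a point): Empty blue stacking bin, 124 mm long (x), 100 wide (y), 60 high; point at its centre, 30 mm above its underside. Low front (27 mm) at -x; back wall (x = +54 to +62) and side walls (y = +-42 to +-50) 8 mm thick, 60 high: pinch one from above. Inside 84 wide. 60 to 120 g. Good place: low front close to the uprights, centred on the tray, centre 84 mm from the pivot along the stand's -y.
- tape_measure_center (a point): Bystander: yellow and black tape measure, 38x87x60 mm, centre.
- spanner_center (a point): Bystander: steel spanner, 27x192x8 mm, centre.
- bellows_center (a point): Bystander: black rubber bellows lying on its side, 60x97x61 mm, centre.
Not all that is in view belongs to the job. What is shaped like the part that bears elbow_center but green is not meant.

How it is judged:
On the way, in this order (a step that is already met when the one before it is completed fails the run):
1. The bin stands flat on the worktop under the tray's lip, the tray still level (x of bin_center in the frame of tilt_stand between -0.045 and 0.045 m and y of bin_center in the frame of tilt_stand between -0.14 and -0.05 m and height (world z) of bin_center below 0.037 m and angle between bin_center's own z axis and vertical below 0.1 rad and value of joint tray below 0.1 rad), for 0.2 s.
2. The tray is kept at 45 degrees, 5.5 degrees either way, for half a second (value of joint tray between 0.69 and 0.881 rad), for 0.5 s.
At the end, for the whole second after the job is handed in: The tray is level again (within 3 degrees), the elbow lies inside the bin, its centre below the rim, and the bin stands flat on the worktop (within 6 degrees, underside within 7 mm of it) (value of joint tray below 0.052 rad and x of elbow_center in the frame of bin_center between -0.06 and 0.055 m and y of elbow_center in the frame of bin_center between -0.042 and 0.042 m and z of elbow_center in the frame of bin_center between -0.03 and 0.03 m and height (world z) of bin_center below 0.037 m and angle between bin_center's own z axis and vertical below 0.1 rad); the robot touches nothing.
It fails at once if the tray is tipped beyond 57 degrees (value of joint tray above 0.995 rad).
It fails at once if the elbow falls onto the worktop outside the bin (height (world z) of elbow_center below 0.045 m and horizontal distance between elbow_center and bin_center above 0.085 m).
It fails at once if a bystander is moved more than 30 mm (distance of any of tape_measure_center, spanner_center, bellows_center from where it was at the start of the episode above 0.03 m).
It also fails if it takes over 58 s, if anything falls off the work surface, if the arm or the gripper's body presses on something with over 40 N, if the wrist force passes 120 N, or if a joint passes its speed limit or range.

## Working session

There is one attempt and no reset: what is moved stays moved. The work goes in short steps, Python scripts to look and compute and a tool call to move; the robot and the scene stay as the last step left them, time stands still between calls to the robot, and variables do not carry over. Pictures are saved under pics/ and viewed, and the job is handed in when it is done.

Besides the shell and the picture viewer there is one more tool, called after "Call:" as name([rows], argument=value, ...), one row to a line, values as JSON. step_arm: Moves the arm, as the interface text tells. Its arguments: {"type":"object","properties":{"increments":{"type":"array","items":{"type":"array"}},"force":{"type":"number"}},"required":["increments"]}

```bash
mkdir -p pics; ls; cat > h.py <<'E'
import numpy as np, cv2, pickle
from bench import *
def snap(n,tag):
    d=capture(n); pickle.dump(d,open(f'pics/{tag}.pkl','wb')); cv2.imwrite(f'pics/{tag}.png',d['img'][:,:,::-1]); return d
def load(tag): return pickle.load(open(f'pics/{tag}.pkl','rb'))
def crop(tag,u0,v0,u1,v1,s,out):
    d=load(tag); cv2.imwrite(f'pics/{out}.png',cv2.resize(d['img'][v0:v1,u0:u1,::-1],None,fx=s,fy=s,interpolation=cv2.INTER_CUBIC))
def ray(d,u,v):
    K=d['camera_matrix'];k=d['k1']
    p=cv2.undistortPoints(np.array([[[u,v]]],float),K,np.array([k,0,0,0,0],float))[0,0]
    return np.array([p[0],p[1],1.])
def px(d,u,v,z=None):
    r=ray(d,u,v);E=d['extrinsics']
    if z is None:
        w=d['depth'][int(v)-1:int(v)+2,int(u)-1:int(u)+2]; w=w[w>0]; t=np.median(w) if len(w) else np.nan
    else: t=(z-E[2,3])/(E[2,:3]@r)
    return E[:3,:3]@(r*t)+E[:3,3]
E
python3 - <<'E'
from h import *
for n in('scene','top','wrist'):
    d=snap(n,n+'0');print(n,d['extrinsics'].round(3).tolist(),d['k1'])
print(read_state())
E
```

```text
pics
scene [[0.852, -0.369, 0.371, 0.117], [-0.523, -0.582, 0.623, -0.662], [-0.014, -0.725, -0.689, 0.89], [0.0, 0.0, 0.0, 1.0]] -0.03191514239931019
top [[0.004, -0.992, 0.125, 0.378], [-1.0, -0.002, 0.019, 0.002], [-0.019, -0.125, -0.992, 1.502], [0.0, 0.0, 0.0, 1.0]] -0.08843709274179015
wrist [[0.446, 0.864, 0.232, 0.22], [0.895, -0.43, -0.118, 0.589], [-0.002, 0.261, -0.965, 0.373], [0.0, 0.0, 0.0, 1.0]] -0.05169998404079569
{'time': 0.15, 'joints': array([ 9.81887114e-01,  2.21091148e-01,  1.52735040e+00, -2.33830602e-05,
        1.39469385e+00, -1.26123046e-01]), 'dq': array([ 1.73899860e-03, -3.22855791e-03, -4.21319731e-03,  8.15897168e-05,
       -1.21320737e-03,  8.27776542e-04]), 'tau': array([ 5.81449854e-05, -4.97491407e+01, -3.89901960e+01, -3.20686622e-04,
        7.31618566e-03, -1.90904427e-05]), 'ee_pos': array([0.27877069, 0.55882685, 0.20962085]), 'orientation': array([-7.20347721e-01, -3.05735865e+00,  2.28238964e-03]), 'contact_force': array([ 0.6348081 , -0.65455659, -1.12843097]), 'ft_torque': array([-0.00388783, -0.00631938, -0.00061061]), 'grip_width': 0.08524759993298801}
```

View pics/scene0.png

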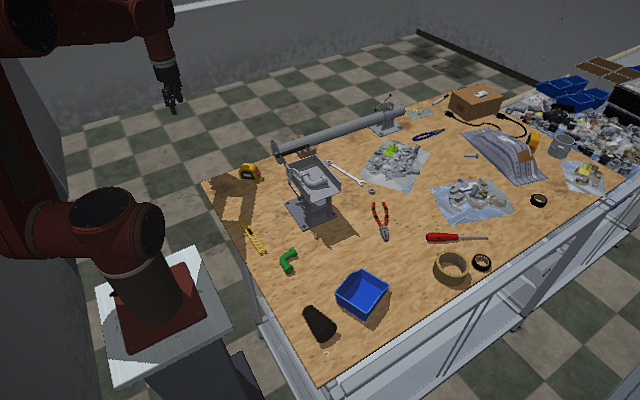

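View pics/top0.png

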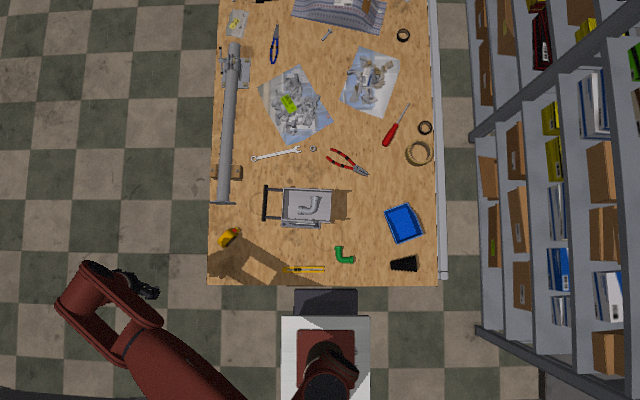

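View pics/wrist0.png

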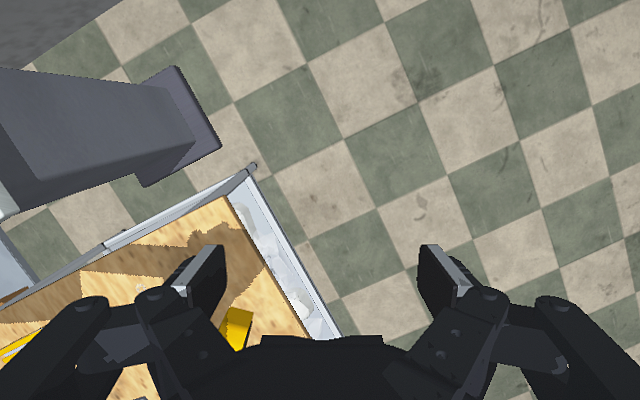

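```bash
python3 - <<'E'
from h import *
crop('top0',200,160,450,290,3.2,'c1')
crop('scene0',180,120,400,350,2.6,'c2')
E
```

```text
(no output)
```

View pics/c1.png

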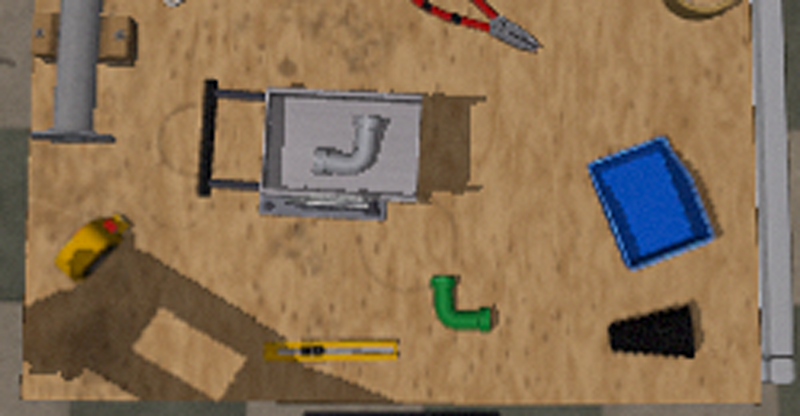

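View pics/c2.png

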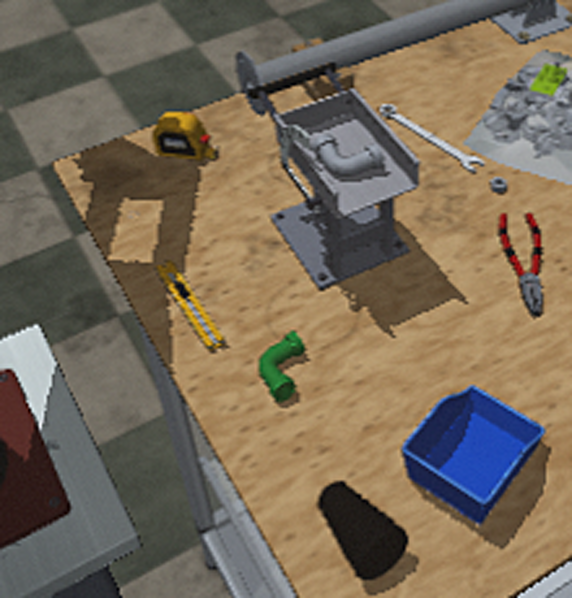

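```bash
cat >> h.py <<'E'
def cloud(d,u0,v0,u1,v1):
    K=d['camera_matrix'];us,vs=np.meshgrid(np.arange(u0,u1),np.arange(v0,v1))
    p=cv2.undistortPoints(np.stack([us.ravel(),vs.ravel()],1).astype(float)[:,None],K,np.array([d['k1'],0,0,0,0],float))[:,0]
    z=d['depth'][v0:v1,u0:u1].ravel();E=d['extrinsics']
    P=np.c_[p*z[:,None],z]@E[:3,:3].T+E[:3,3]
    return P[z>0],d['img'][v0:v1,u0:u1].reshape(-1,3)[z>0].astype(int)
E
python3 - <<'E'
from h import *
for t,b in(('top0',(370,190,440,260)),('scene0',(320,255,400,330))):
    P,C=cloud(load(t),*b)
    m=(C[:,2]>C[:,0]*1.8)&(C[:,2]>60)
    P=P[m];print(t,P.min(0).round(3),P.max(0).round(3))
    for lo,hi in((.052,.07),(.02,.05),(-.01,.015)):
        Q=P[(P[:,2]>lo)&(P[:,2]<hi)];print(lo,len(Q),cv2.minAreaRect(Q[:,:2].astype(np.float32)*1000) if len(Q)>3 else'')
    q=P[P[:,2]>.05,:2];
    im=np.full((500,600,3),255,np.uint8)
    for p in P:
        x=int(300-(p[1]+.25)*1500);y=int(250-(p[0]-.5)*1500)   # up = x, left = +y
        h=int(np.clip(p[2]/.065,0,1)*255); 
        if 0<=x<600 and 0<=y<500: cv2.circle(im,(x,y),3,cv2.applyColorMap(np.uint8([[h]]),cv2.COLORMAP_JET)[0,0].tolist(),-1)
    cv2.imwrite(f'pics/b_{t}.png',im)
for t,pts in(('top0',{'handle_far':(200+212/3.2,160+83/3.2),'handle_near':(200+205/3.2,160+190/3.2),'lipfar':(200+418/3.2,160+100/3.2),'lipnear':(200+416/3.2,160+194/3.2),'tubeend':(225,195),'elbow':(200+365/3.2,160+150/3.2),'tape':(228,237)}),):
    d=load(t)
    for k,v in pts.items(): print(k,px(d,*v).round(3),px(d,*v,z=.18).round(3),px(d,*v,z=.15).round(3))
E
```

```text
top0 [ 0.409 -0.35  -0.008] [ 0.554 -0.208  0.069]
0.052 79 ((463.0136413574219, -276.5278625488281), (86.3145523071289, 100.49826049804688), 19.67915153503418)
0.02 152 ((482.9713134765625, -269.69635009765625), (123.55840301513672, 96.78723907470703), 20.945585250854492)
-0.01 703 ((485.4173889160156, -282.1361083984375), (116.18042755126953, 101.10308074951172), 22.517276763916016)
scene0 [ 0.406 -0.34  -0.001] [ 0.557 -0.208  0.067]
0.052 176 ((462.69329833984375, -279.2908020019531), (90.44015502929688, 101.31059265136719), 20.48444938659668)
0.02 458 ((483.2370910644531, -271.3382568359375), (126.48391723632812, 97.8363037109375), 19.95586585998535)
-0.01 915 ((482.1974182128906, -271.9900207519531), (115.67051696777344, 89.99833679199219), 20.749235153198242)
handle_far [0.59  0.195 0.184] [0.591 0.196 0.18 ] [0.596 0.2   0.15 ]
handle_near [0.481 0.2   0.184] [0.481 0.201 0.18 ] [0.484 0.205 0.15 ]
lipfar [ 0.574 -0.014  0.174] [ 0.573 -0.014  0.18 ] [ 0.578 -0.015  0.15 ]
lipnear [ 0.491 -0.014  0.004] [ 0.478 -0.012  0.18 ] [ 0.48  -0.013  0.15 ]
tubeend [0.574 0.355 0.083] [0.561 0.331 0.18 ] [0.565 0.338 0.15 ]
elbow [0.523 0.039 0.172] [0.522 0.039 0.18 ] [0.526 0.04  0.15 ]
tape [0.428 0.345 0.061] [0.424 0.317 0.18 ] [0.425 0.324 0.15 ]
```

View pics/b_top0.png

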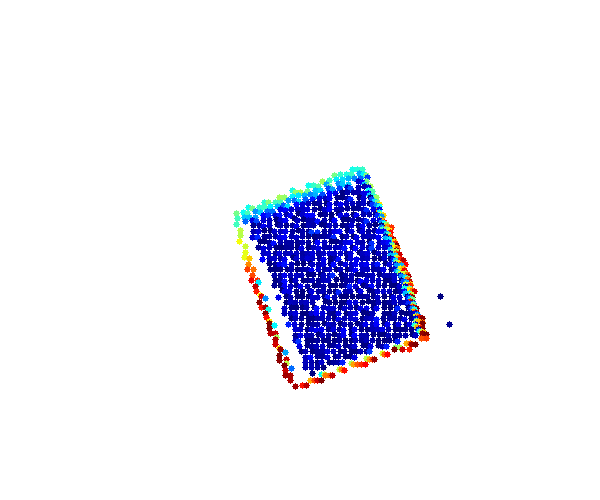

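View pics/b_scene0.png

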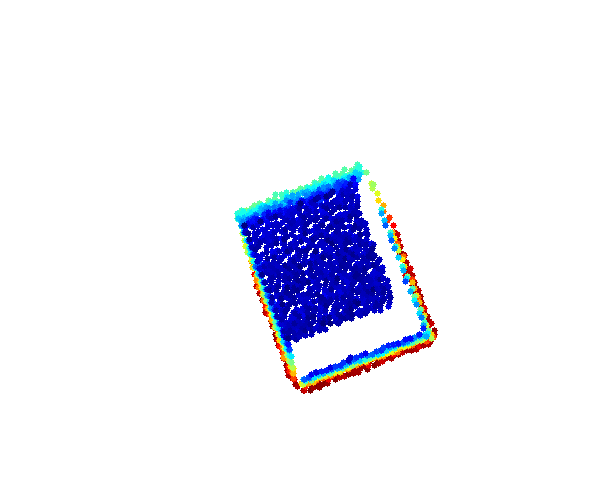

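```bash
python3 - <<'E'
from h import *
import numpy as np
for t,b in(('top0',(255,180,360,235)),('scene0',(270,140,350,240))):
    P,C=cloud(load(t),*b); g=C.max(1)
    m=(g<60)&(P[:,2]>.165)&(P[:,2]<.2)&(P[:,1]>.17)&(P[:,1]<.225)
    Q=P[m];print(t,'bar',len(Q),Q.min(0).round(3),Q.max(0).round(3),Q.mean(0).round(4)); 
    if len(Q)>5:
        print(' rect',cv2.minAreaRect((Q[:,:2]*1000).astype(np.float32)))
    # tray upper walls / floor
    m=(P[:,2]>.14)&(P[:,2]<.2)&(P[:,1]<.16)&(P[:,1]>-.03)&(abs(P[:,0]-.525)<.1)
    Q=P[m];print(' tray',len(Q),cv2.minAreaRect((Q[:,:2]*1000).astype(np.float32)),Q.min(0).round(3),Q.max(0).round(3))
    m=(P[:,2]>.004)&(P[:,2]<.013)&(C.std(1)<12)
    Q=P[m];print(' base',len(Q),cv2.minAreaRect((Q[:,:2]*1000).astype(np.float32)),Q.min(0).round(3),Q.max(0).round(3))
P,C=cloud(load('top0'),380,245,425,280)
Q=P[(P[:,2]>.015)&(C.max(1)<70)];print('bellows',Q.min(0).round(3),Q.max(0).round(3),cv2.minAreaRect((Q[:,:2]*1000).astype(np.float32)))
P,C=cloud(load('scene0'),295,295,345,350)
Q=P[(P[:,2]>.015)&(C.max(1)<70)];print('bellows',Q.min(0).round(3),Q.max(0).round(3),cv2.minAreaRect((Q[:,:2]*1000).astype(np.float32)))
P,C=cloud(load('scene0'),320,255,400,330)
m=(C[:,2]>C[:,0]*1.8)&(C[:,2]>60);P=P[m]
for a in np.arange(18,24,.5):
    r=np.radians(a);R=np.array([[np.cos(r),np.sin(r)],[-np.sin(r),np.cos(r)]]);q=P[:,:2]@R.T
    lo,hi=np.percentile(q,[.7,99.3],axis=0);print(a,(hi-lo).round(4),(R.T@((lo+hi)/2)).round(4))
E
```

```text
top0 bar 139 [0.479 0.175 0.177] [0.593 0.207 0.195] [0.5344 0.1981 0.1856]
 rect ((536.135498046875, 193.1708221435547), (114.14826965332031, 32.032737731933594), 2.7333433628082275)
 tray 1702 ((524.4326171875, 74.2986068725586), (176.7320098876953, 119.9298324584961), 87.1597900390625) [ 0.462 -0.016  0.141] [0.587 0.16  0.199]
 base 137 ((526.7830810546875, 67.9703369140625), (175.54428100585938, 146.04393005371094), 79.2048568725586) [ 0.464 -0.018  0.004] [0.615 0.164 0.013]
scene0 bar 136 [0.475 0.173 0.176] [0.593 0.207 0.191] [0.5303 0.1946 0.1852]
 rect ((533.19970703125, 186.54481506347656), (33.70623016357422, 117.48213195800781), 85.96013641357422)
 tray 1733 ((523.4922485351562, 71.70474243164062), (177.877685546875, 122.14977264404297), 86.57760620117188) [ 0.46  -0.019  0.14 ] [0.585 0.159 0.199]
 base 745 ((618.5615234375, 191.9216766357422), (419.3795166015625, 262.8547058105469), 72.0804443359375) [0.463 0.014 0.004] [0.749 0.432 0.013]
bellows [ 0.311 -0.316  0.017] [ 0.368 -0.227  0.068] ((335.39080810546875, -270.3142395019531), (56.110923767089844, 86.51078796386719), 5.6931939125061035)
bellows [ 0.309 -0.323  0.015] [ 0.418 -0.23   0.062] ((364.7693176269531, -279.1251525878906), (94.08401489257812, 106.5398941040039), 86.06375122070312)
18.0 [0.1284 0.0998] [ 0.4814 -0.2731]
18.5 [0.1284 0.0996] [ 0.4814 -0.273 ]
19.0 [0.1281 0.0995] [ 0.4814 -0.2729]
19.5 [0.1278 0.0992] [ 0.4814 -0.2728]
20.0 [0.1276 0.0993] [ 0.4813 -0.2726]
20.5 [0.1275 0.0992] [ 0.4813 -0.2724]
21.0 [0.1277 0.0994] [ 0.4813 -0.2722]
21.5 [0.1276 0.0994] [ 0.4813 -0.272 ]
22.0 [0.1276 0.0995] [ 0.4812 -0.2717]
22.5 [0.1277 0.0997] [ 0.481  -0.2715]
23.0 [0.1279 0.1   ] [ 0.4809 -0.2714]
23.5 [0.1283 0.1003] [ 0.4809 -0.2713]
```

Call:
step_arm([
  [[4,-4,4],-7,0.45],
  [[8,-8,4],-14,0.45],
  [[10,-12,4],-21,0.45],
  [[10.5,-16,4],-28,0.45],
  [[11,-20,4],-35,0.45],
  [[11,-24,4],-42,0.45],
  [[11,-28,4],-42.9,0.45],
  [[11,-32,4],-42.9,0.45],
  [[11,-36,4],-42.9,0.45],
  [[11,-40,4],-42.9,0.45],
  [[11,-44,4],-42.9,0.45],
  [[11,-48,4],-42.9,0.45],
  [[11,-52,4],-42.9,0.45],
  [[11,-56,4],-42.9,0.45],
  [[11.5,-60,4],-42.9,0.45],
  [[12,-64,4],-42.9,0.45],
  [[12.5,-68,4],-42.9,0.45],
  [[13,-72,4],-42.9,0.45],
  [[13.5,-76,4],-42.9,0.45],
  [[14,-80,3],-42.9,0.45],
], force=40)

```text
time: 1.82
ee_pos: [0.4179, -0.232, 0.2441]
orientation: [1.788, 2.579, -0.0]
contact_force: [1.0, 0.5, 0.8]
grip_width: 0.0383
```

Call:
step_arm([
  [[0.8,-3,-3],0,0.45],
  [[0.8,-5.1,-6],0,0.45],
  [[0.8,-5.1,-9],0,0.45],
  [[0.8,-5.1,-9],0,0.45],
  [[0.8,-5.1,-9],0,0.45],
])

```text
time: 2.23
ee_pos: [0.4241, -0.279, 0.1509]
orientation: [-1.787, -2.578, -0.001]
contact_force: [0.9, -0.8, 0.9]
grip_width: 0.0383
```

```bash
python3 - <<'E'
from h import *
s=read_state();print(s['ee_pos'],s['orientation'],s['joints'].round(3))
v=s['orientation'];print(2*np.degrees(np.arctan2(v[1],v[0]))-90)
d=snap('wrist','wrist1')
E
```

```text
[ 0.42408786 -0.27899571  0.15093523] [-1.78660607e+00 -2.57759733e+00 -1.41013497e-03] [-0.737 -0.005  1.886  0.     1.266 -1.096]
-339.4538627259999
```

View pics/wrist1.png

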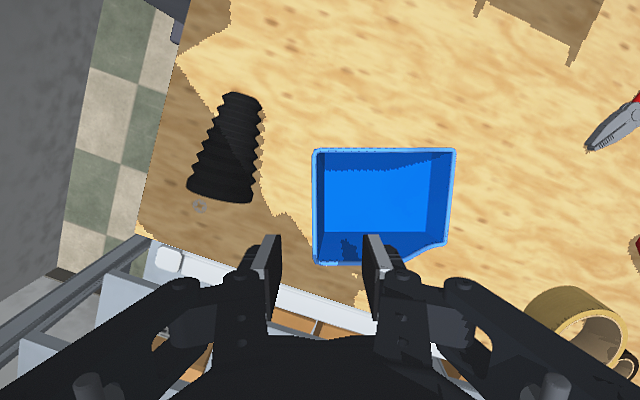

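```bash
python3 - <<'E'
from h import *
s=read_state();print(s['ee_pos'])
d=load('wrist1')
for p in((315,151),(317,262),(454,150),(446,243)):print(p,px(d,*p).round(4),px(d,*p,z=.06).round(4))
P,C=cloud(d,300,140,460,270)
m=(C[:,2]>C[:,0]*1.8)&(C[:,2]>60)&(P[:,2]>.053)&(P[:,2]<.068);Q=P[m]
print(cv2.minAreaRect((Q[:,:2]*1000).astype(np.float32)))
E
```

```text
[ 0.42553327 -0.27974831  0.15319725]
(315, 151) [ 0.4074 -0.2476  0.0612] [ 0.4074 -0.2477  0.06  ]
(317, 262) [ 0.4421 -0.3364  0.0616] [ 0.4423 -0.3371  0.06  ]
(454, 150) [ 0.5235 -0.2067  0.0292] [ 0.5104 -0.2078  0.06  ]
(446, 243) [ 0.5573 -0.2899  0.0278] [ 0.5398 -0.2817  0.06  ]
((461.83447265625, -277.9998474121094), (86.85592651367188, 100.32525634765625), 20.690919876098633)
```

Call:
step_arm([
  [[0.2,-1.2,0],0,0.45],
  [[0.2,-1.2,-3],0,0.45],
  [[0.2,-1.2,-6],0,0.45],
  [[0.2,-1.2,-9],0,0.45],
  [[0.2,-1.2,-11],0,0.45],
  [[0.2,-1.2,-12.4],0,0.45],
  [[0.2,-1.2,-12.4],0,0.45],
  [[0.2,-1.2,-12.4],0,0.45],
])

```text
time: 2.95
ee_pos: [0.4287, -0.293, 0.0303]
orientation: [1.787, 2.582, -0.001]
contact_force: [0.2, -0.0, 0.5]
grip_width: 0.0383
```

Call:
step_arm([
  [[0,0,0],0,0.1],
  [[0,0,0],0,0],
  [[0,0,0],0,0],
  [[0,0,0],0,0],
  [[0,0,0],0,0],
  [[0,0,0],0,0],
  [[0,0,0],0,0],
], force=40)

```text
time: 3.53
ee_pos: [0.4287, -0.2935, 0.0305]
orientation: [1.787, 2.58, -0.001]
contact_force: [-1.4, -1.0, 6.1]
grip_width: 0.0008
```

```bash
python3 - <<'E'
from h import *
s=read_state();print(s['ee_pos'],s['grip_width'])
d=snap('wrist','wrist2')
snap('scene','scene2');crop('scene2',280,220,430,350,4,'c3')
E
```

```text
[ 0.42871969 -0.29351414  0.03049255] 0.000754591784713844
```

View pics/wrist2.png

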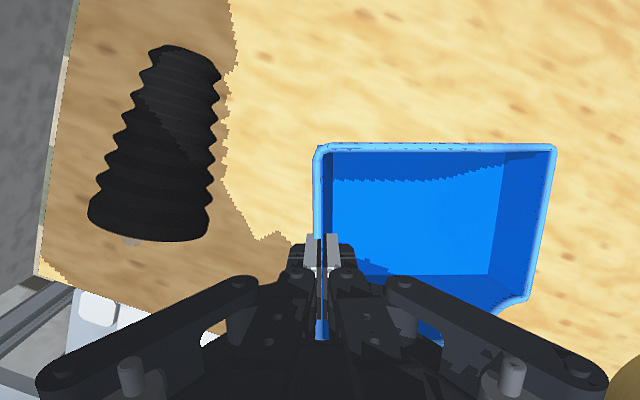

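View pics/c3.png

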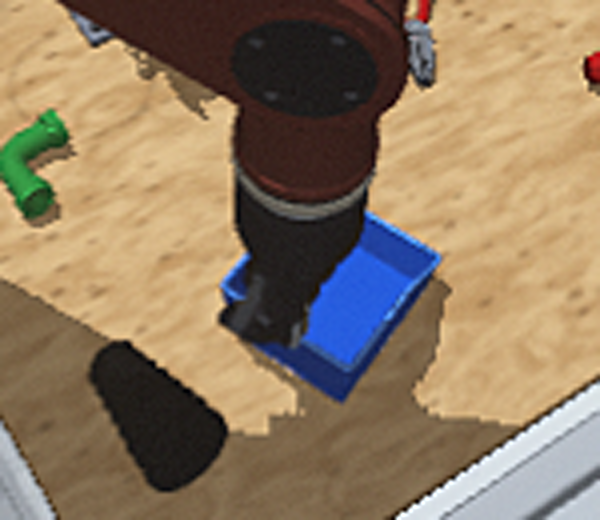

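Call:
step_arm([
  [[0,0,1],0,0],
  [[0,0,2],0,0],
  [[0,0,3],0,0],
  [[0,0,4],0,0],
  [[0,0,4],0,0],
])

```text
time: 4.05
ee_pos: [0.429, -0.2934, 0.0716]
orientation: [1.786, 2.579, -0.001]
contact_force: [0.4, -0.7, -0.7]
grip_width: 0.0006
```

```bash
python3 - <<'E'
from h import *
s=read_state();print(s['ee_pos'],s['grip_width'],s['contact_force'])
d=snap('wrist','wrist3')
snap('scene','scene3');crop('scene3',280,220,430,350,4,'c4')
E
```

```text
[ 0.4289736  -0.29338994  0.07163624] 0.0006225186254444075 [ 0.40402166 -0.72676736 -0.73891507]
```

View pics/wrist3.png

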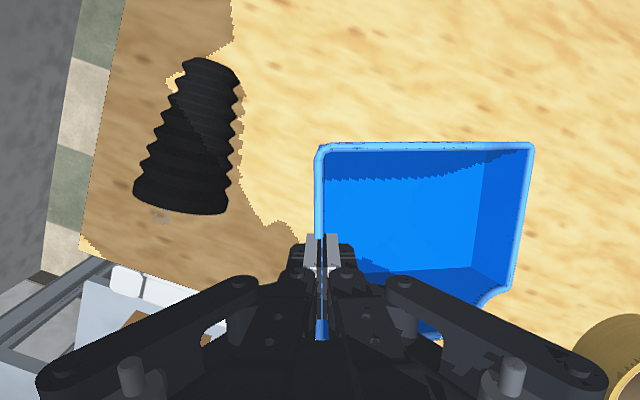

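View pics/c4.png

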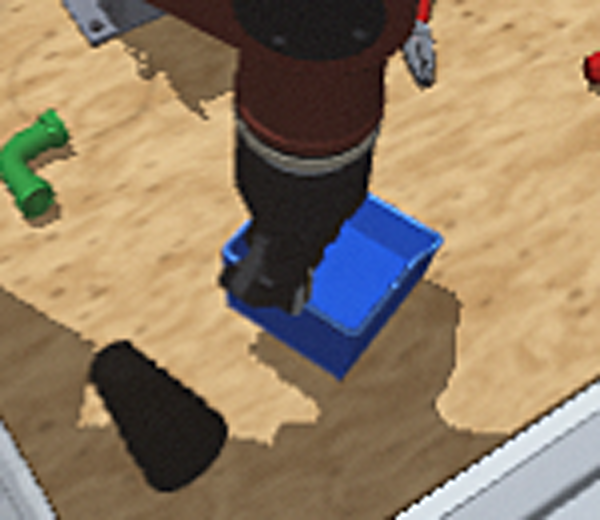

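```bash
python3 - <<'E'
from h import *
for t in('wrist2','wrist3'):
    d=load(t)
    for p in((345,200),(440,200),(440,250),(320,155),(318,220),(400,148),(500,148)):print(t,p,px(d,*p).round(4))
E
```

```text
wrist2 (345, 200) [ 0.4388 -0.2767  0.0019]
wrist2 (440, 200) [ 0.4944 -0.2558  0.0019]
wrist2 (440, 250) [ 0.5095 -0.2864  0.0019]
wrist2 (320, 155) [ 0.4118 -0.2481  0.0613]
wrist2 (318, 220) [ 0.4209 -0.275   0.0611]
wrist2 (400, 148) [ 0.4413 -0.2338  0.0619]
wrist2 (500, 148) [ 0.4829 -0.2184  0.0575]
wrist3 (345, 200) [ 0.4394 -0.2771  0.0411]
wrist3 (440, 200) [ 0.4985 -0.2569  0.0348]
wrist3 (440, 250) [ 0.5144 -0.2888  0.0347]
wrist3 (320, 155) [ 0.412  -0.248   0.1028]
wrist3 (318, 220) [ 0.4211 -0.2747  0.1027]
wrist3 (400, 148) [ 0.4427 -0.2338  0.0989]
wrist3 (500, 148) [ 0.4941 -0.2166  0.0794]
```

Call:
step_arm([
  [[0,0,1],0,0],
  [[0.5,1,2],4,0],
  [[1,2,2],9,0],
  [[2,3.5,2],14,0],
  [[3,5,2],19,0],
  [[4,6.5,2],24,0],
  [[5,8,2],29,0],
  [[6,9.5,2],34,0],
  [[7,11,2],39,0],
  [[8,12.5,2],44,0],
  [[8.5,14,2],49,0],
  [[9,15.5,2],54,0],
  [[9.1,16.5,2],59,0],
  [[9.1,17.2,2],64,0],
  [[9.1,17.8,2],66.5,0],
  [[9.1,17.8,2],66.5,0],
  [[9.1,17.8,1],66.5,0],
  [[9.1,17.8,0],66.5,0],
  [[9.1,17.8,-1],66.5,0],
  [[9.1,17.8,-1],66.5,0],
])

```text
time: 5.82
ee_pos: [0.5161, -0.1138, 0.0553]
orientation: [-0.082, -3.135, -0.003]
contact_force: [-0.6, 0.1, -1.9]
grip_width: 0.0012
```

```bash
python3 - <<'E'
from h import *
s=read_state();print(s['ee_pos'],s['grip_width'],s['contact_force'])
d=snap('wrist','wrist4')
snap('scene','scene4');crop('scene4',260,120,430,270,4,'c5')
E
```

```text
[ 0.5161368  -0.11376806  0.0553256 ] 0.0011581491608877044 [-0.61205838  0.14241241 -1.88261864]
```

View pics/wrist4.png

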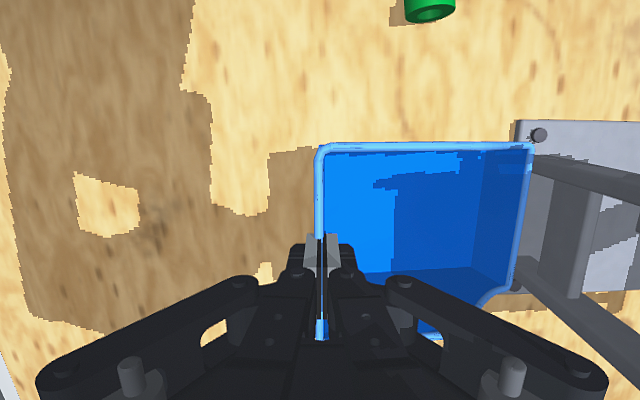

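View pics/c5.png

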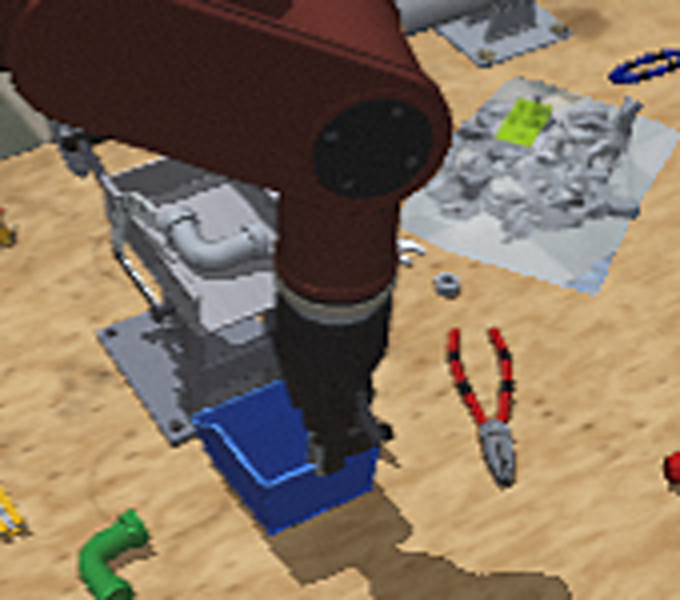

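```bash
python3 - <<'E'
from h import *
d=load('wrist4')
c=px(d,516,121,.008);print('corner',c.round(4))
a=np.radians(-3);X=np.array([np.cos(a),np.sin(a)]);Y=np.array([-X[1],X[0]])
piv=c[:2]+.065*X+.012*Y;print('pivot from corner',piv)
for p in((517,121),(600,121),(538,136),(345,200),(440,200)):print(p,px(d,*p).round(4))
s=load('scene4')
crop('scene4',280,160,380,260,6,'c6')
# fit yaw from the top image: bar
t=load('top0');P,C=cloud(t,255,180,275,225)
m=(P[:,2]>.17)&(P[:,2]<.2)&(C.max(1)<70)&(P[:,1]>.187);Q=P[m];print('bar fit',np.degrees(np.arctan(np.polyfit(Q[:,0],Q[:,1],1)[0])),Q.mean(0))
t=load('scene0');P,C=cloud(t,270,140,350,240)
m=(P[:,2]>.17)&(P[:,2]<.2)&(C.max(1)<70)&(P[:,1]>.187)&(P[:,1]<.215);Q=P[m];print('bar fit',np.degrees(np.arctan(np.polyfit(Q[:,0],Q[:,1],1)[0])),Q.mean(0),Q.min(0),Q.max(0))
E
```

```text
corner [0.4633 0.017  0.008 ]
pivot from corner [0.52879116 0.02557229]
(517, 121) [0.4636 0.0208 0.0029]
(600, 121) [0.4652 0.0769 0.007 ]
(538, 136) [0.4732 0.0305 0.0118]
(345, 200) [ 0.5061 -0.0976  0.025 ]
(440, 200) [ 0.5112 -0.0353  0.0183]
bar fit -2.403977537255504 [0.5339479  0.19886184 0.18578512]
bar fit -2.746252664280661 [0.53054389 0.19562784 0.1855445 ] [0.47545796 0.18764818 0.17569283] [0.5941011  0.20732721 0.19092519]
```

View pics/c6.png

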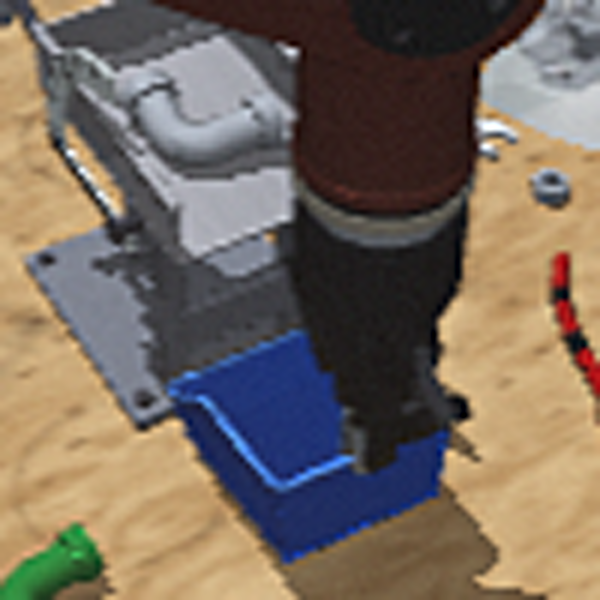

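Call:
step_arm([
  [[0.5,-0.35,0],0,0],
  [[0.5,-0.35,0],0,0],
  [[0.5,-0.35,-0.5],0,0],
  [[0.5,-0.35,-1],0,0],
  [[0.5,-0.35,-1.5],0,0],
  [[0.5,-0.35,-1.5],0,0],
])

```text
time: 6.42
ee_pos: [0.5225, -0.1173, 0.0422]
orientation: [-0.08, -3.138, -0.001]
contact_force: [-0.2, 0.1, -0.9]
grip_width: 0.001
```

Call:
step_arm([
  [[0,0,-0.4],0,0],
  [[0,0,-0.8],0,0],
  [[0,0,-1.1],0,0],
  [[0,0,-1.1],0,0],
  [[0,0,-1.1],0,0],
])

```text
time: 6.83
ee_pos: [0.5238, -0.1176, 0.0328]
orientation: [0.08, 3.14, 0.0]
contact_force: [-0.9, 0.1, 1.7]
grip_width: 0.0004
```

```bash
python3 - <<'E'
from h import *
d=snap('wrist','wrist5')
for p in((345,200),(440,200),(440,250),(318,220)):print(p,px(d,*p).round(4))
E
```

```text
(345, 200) [ 0.5135 -0.1016  0.0036]
(440, 200) [ 0.5167 -0.0419  0.0027]
(440, 250) [ 0.5509 -0.0402  0.0029]
(318, 220) [ 0.5047 -0.1173  0.0634]
```

Call:
step_arm([
  [[0,0,-0.2],0,0],
  [[0,0,-0.2],0,0.2],
  [[0,0,-0.2],0,0.35],
  [[0,0,-0.2],0,0.4],
  [[0,0,-0.2],0,0.4],
  [[0,0,1],0,0.4],
  [[0,0,3],0,0.4],
  [[0,0,6],0,0.4],
  [[0,-1,10],0,0.4],
  [[0,-2,14],0,0.5],
  [[0,-3,18],0,0.5],
  [[0,-4,22],0,0.5],
  [[0,-4,25],0,0.5],
  [[0,-4,25],0,0.5],
])

```text
time: 8.05
ee_pos: [0.5267, -0.1597, 0.2926]
orientation: [0.081, 3.128, -0.009]
contact_force: [0.3, 1.0, 0.6]
grip_width: 0.0429
```

```bash
python3 - <<'E'
from h import *
s=read_state();print(s['ee_pos'],s['grip_width'],s['contact_force'])
d=snap('wrist','wrist6')
E
```

```text
[ 0.52669835 -0.15965558  0.29255668] 0.042908419917087125 [0.25226614 0.9986918  0.61539425]
```

View pics/wrist6.png

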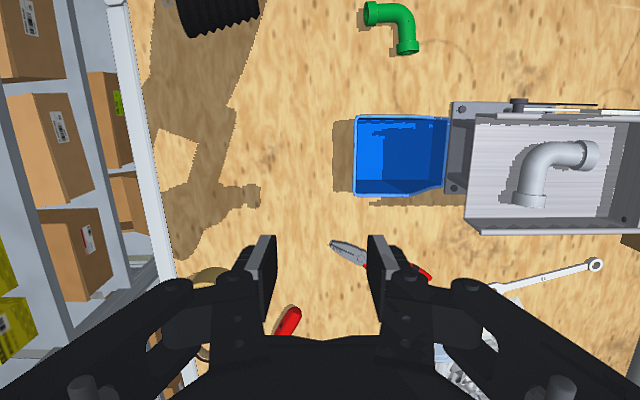

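```bash
python3 - <<'E'
from h import *
d=load('wrist6')
P,C=cloud(d,345,105,450,205)
m=(C[:,2]>C[:,0]*1.8)&(C[:,2]>60)&(P[:,2]<.075);Q=P[m]
a=np.radians(-2.8);X=np.array([np.cos(a),np.sin(a)]);Y=np.array([-X[1],X[0]]);piv=np.array([.5275,.0265])
for lo,hi in((-.01,.008),(.053,.07)):
    q=Q[(Q[:,2]>lo)&(Q[:,2]<hi)];l=np.c_[(q[:,:2]-piv)@X,(q[:,:2]-piv)@Y]
    print(lo,len(q),np.percentile(l,1,axis=0).round(4),np.percentile(l,99,axis=0).round(4),np.median(q[:,2]),cv2.minAreaRect((q[:,:2]*1000).astype(np.float32)))
# tray floor at lip / lip edge
for p in((466,118),(466,229),(463,222)):print(p,px(d,*p).round(4))
P,C=cloud(d,440,100,639,245)
q=P[(P[:,2]>.142)&(P[:,2]<.158)];l=np.c_[(q[:,:2]-piv)@X,(q[:,:2]-piv)@Y];print('floor',np.percentile(l,[1,99],axis=0).round(4))
q=P[(P[:,2]>.18)&(P[:,2]<.195)];l=np.c_[(q[:,:2]-piv)@X,(q[:,:2]-piv)@Y];print('rim',np.percentile(l,[1,99],axis=0).round(4),cv2.minAreaRect((q[:,:2]*1000).astype(np.float32)))
E
```

```text
-0.01 4718 [-0.0395 -0.136 ] [ 0.0454 -0.0312] 0.0021697647780307416 ((526.3417358398438, -56.83489990234375), (108.49911499023438, 85.99188995361328), 87.18864440917969)
0.053 697 [-0.048  -0.1478] [ 0.0523 -0.0636] 0.061257086916373715 ((524.7412109375, -77.67318725585938), (87.999755859375, 100.68180847167969), 87.41472625732422)
(466, 118) [0.4849 0.0388 0.0089]
(466, 229) [ 6.515e-01  5.440e-02 -5.000e-04]
(463, 222) [ 6.398e-01  4.890e-02 -6.000e-04]
floor [[-0.058  -0.0416]
 [ 0.05    0.114 ]]
rim [[-0.0546 -0.0416]
 [ 0.0542  0.1134]] ((529.23095703125, 62.56132125854492), (156.80526733398438, 109.39990997314453), 87.15421295166016)
```

Call:
step_arm([
  [[0,4,0],0,0.5],
  [[0.2,8,0],0,0.5],
  [[0.4,12,0],0,0.5],
  [[0.6,16,0],0,0.5],
  [[0.8,20,0],0,0.5],
  [[0.9,24,0],0,0.5],
  [[0.9,28,0],0,0.5],
  [[0.9,32,0],0,0.5],
  [[0.9,35,0],0,0.5],
  [[0.9,35.8,-1],0,0.5],
  [[0.9,35.8,-3],0,0.5],
  [[0.9,35.8,-3],0,0.5],
  [[0.9,35.8,-3],0,0.5],
])

```text
time: 9.18
ee_pos: [0.531, 0.1996, 0.2505]
orientation: [-0.08, -3.136, 0.002]
contact_force: [-0.3, -0.7, -0.1]
grip_width: 0.043
```

```bash
python3 - <<'E'
from h import *
d=snap('wrist','wrist7')
s=read_state();print(s['ee_pos'],s['orientation'],s['contact_force'])
d=load('wrist7')
P,C=cloud(d,0,0,640,400)
m=(P[:,2]>.172)&(P[:,2]<.193)&(P[:,1]>.17)&(P[:,1]<.22)&(C.max(1)<70)
q=P[m];print(len(q),q.min(0),q.max(0),q.mean(0))
q=q[(abs(q[:,0]-.536)<.065)];print(np.median(q,0),np.polyfit(q[:,0],q[:,1],1),np.percentile(q[:,1],[2,98]))
E
```

```text
[0.53198252 0.19946681 0.25198994] [-8.09080959e-02 -3.13847583e+00  1.30621939e-03] [-1.21566463 -0.39975151 -0.04070206]
2747 [0.47596353 0.17013841 0.17347498] [0.59507421 0.20835363 0.18831426] [0.53153282 0.19925831 0.18504451]
[0.53006509 0.19960635 0.18557454] [-0.04050571  0.22078843] [0.18878313 0.20709913]
```

View pics/wrist7.png

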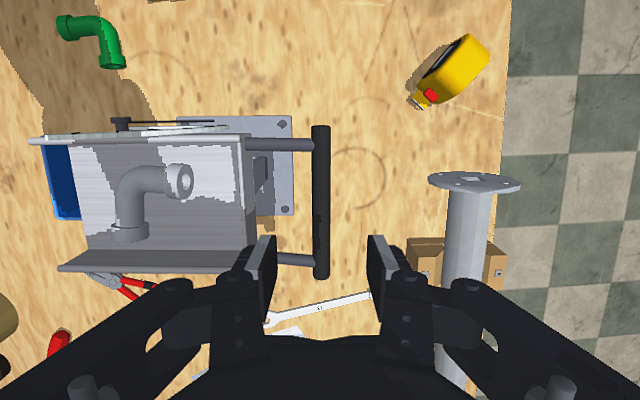

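Call:
step_arm([
  [[0.3,0,-2],0,0.5],
  [[0.3,0,-4],0,0.5],
  [[0.3,0,-6],0,0.5],
  [[0.3,0,-8],0,0.5],
  [[0.3,0,-9],0,0.5],
  [[0.3,0,-9],0,0.5],
  [[0.3,0,-9],0,0.5],
])

```text
time: 9.82
ee_pos: [0.5359, 0.1998, 0.1634]
orientation: [0.081, 3.14, 0.0]
contact_force: [0.6, -0.5, 0.5]
grip_width: 0.043
```

Call:
step_arm([
  [[0,0,-0.2],0,0.4],
  [[0,0,-0.2],0,0.2],
  [[0,0,-0.2],0,0],
  [[0,0,-0.2],0,0],
  [[0,0,-0.2],0,0],
  [[0,0,-0.2],0,0],
  [[0,0,-0.2],0,0],
], force=40)

```text
time: 10.4
ee_pos: [0.5364, 0.1988, 0.1622]
orientation: [0.08, 3.139, -0.004]
contact_force: [-1.5, -6.1, 3.0]
grip_width: 0.0092
```

```bash
python3 - <<'E'
from h import *
s=read_state();print(s['ee_pos'],s['grip_width'],s['contact_force'],s['ft_torque'])
import numpy as np
r=np.hypot(170,40);a0=np.arctan2(40,170)
for t in range(0,46,3):
    a=a0+np.radians(t);print(t,'dy',round((r*np.cos(a)-170)/10*np.cos(np.radians(2.8)),2),'dx',round((r*np.cos(a)-170)/10*np.sin(np.radians(2.8)),2),'dz',round((r*np.sin(a)-40)/10,2))
E
```

```text
[0.53636567 0.19875756 0.16220996] 0.009175409186142632 [-1.53341618 -6.10661089  2.99034637] [-1.08545469  0.15435435  0.04982646]
0 dy 0.0 dx 0.0 dz 0.0
3 dy -0.23 dx -0.01 dz 0.88
6 dy -0.51 dx -0.02 dz 1.76
9 dy -0.83 dx -0.04 dz 2.61
12 dy -1.2 dx -0.06 dz 3.45
15 dy -1.61 dx -0.08 dz 4.26
18 dy -2.07 dx -0.1 dz 5.06
21 dy -2.56 dx -0.13 dz 5.83
24 dy -3.09 dx -0.15 dz 6.57
27 dy -3.66 dx -0.18 dz 7.28
30 dy -4.27 dx -0.21 dz 7.96
33 dy -4.92 dx -0.24 dz 8.61
36 dy -5.59 dx -0.27 dz 9.23
39 dy -6.3 dx -0.31 dz 9.81
42 dy -7.03 dx -0.34 dz 10.35
45 dy -7.8 dx -0.38 dz 10.85
```

Call:
step_arm([
  [[0,-0.1,0.4],0,0],
  [[0,-0.23,0.88],0,0],
  [[0,-0.37,1.32],0,0],
  [[0,-0.51,1.76],0,0],
  [[0,-0.83,2.61],0,0],
  [[-0.1,-1.2,3.45],0,0],
  [[-0.1,-1.61,4.26],0,0],
  [[-0.1,-1.61,4.26],0,0],
])

```text
time: 11.07
ee_pos: [0.5359, 0.1837, 0.2062]
orientation: [0.081, 3.137, 0.001]
contact_force: [0.7, -1.0, 1.0]
grip_width: -0.0002
```

```bash
python3 - <<'E'
from h import *
s=read_state();print(s['ee_pos'],s['grip_width'],s['contact_force'],s['ft_torque'])
snap('scene','scene8');crop('scene8',230,100,390,260,4,'c8')
E
```

```text
[0.53591263 0.18372548 0.20616992] -0.00016316828360586752 [ 0.68882253 -0.95634248  0.98424222] [-0.07363482 -0.05825675 -0.01769775]
```

View pics/c8.png

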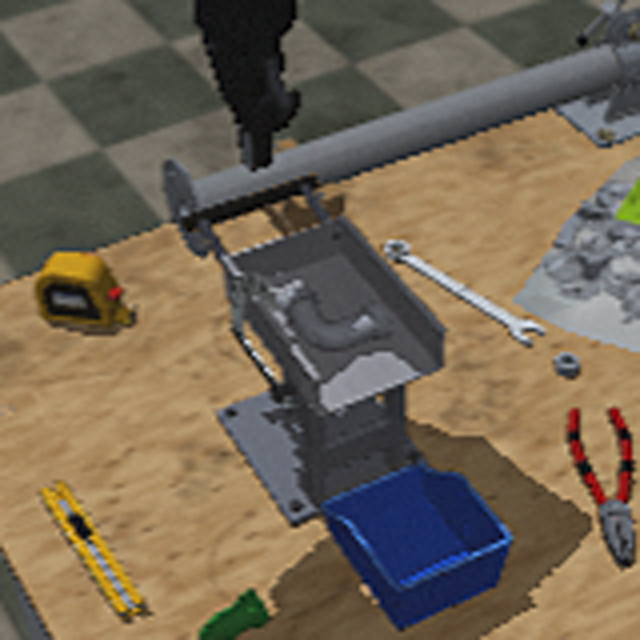

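```bash
python3 - <<'E'
from h import *
snap('wrist','wrist8')
d=load('scene8');P,C=cloud(d,270,130,345,215)
m=(P[:,2]>.165)&(P[:,2]<.25)&(C.max(1)<60)&(P[:,1]>.16)&(P[:,1]<.215)&(P[:,0]<.51);q=P[m];print(len(q),np.percentile(q,[2,50,98],axis=0).round(4))
m=(abs(P[:,0]-.53)<.03)&(P[:,1]>-.03)&(P[:,1]<.02)&(P[:,2]>.12)&(P[:,2]<.17);q=P[m];print(len(q),np.degrees(np.arctan(np.polyfit(q[:,1],q[:,2],1)[0])),q.min(0))
d=load('wrist8');P,C=cloud(d,0,0,640,400)
m=(P[:,2]>.165)&(P[:,2]<.25)&(C.max(1)<60)&(P[:,1]>.16)&(P[:,1]<.215)&(P[:,0]<.52);q=P[m];print(len(q),np.percentile(q,[2,50,98],axis=0).round(4))
E
```

```text
46 [[0.4756 0.1677 0.1796]
 [0.4901 0.197  0.1867]
 [0.5081 0.2036 0.191 ]]
174 0.28857347713812515 [ 0.50029834 -0.01701928  0.14698738]
1712 [[0.4766 0.1944 0.183 ]
 [0.4975 0.2006 0.1868]
 [0.519  0.2072 0.1887]]
```

View pics/wrist8.png

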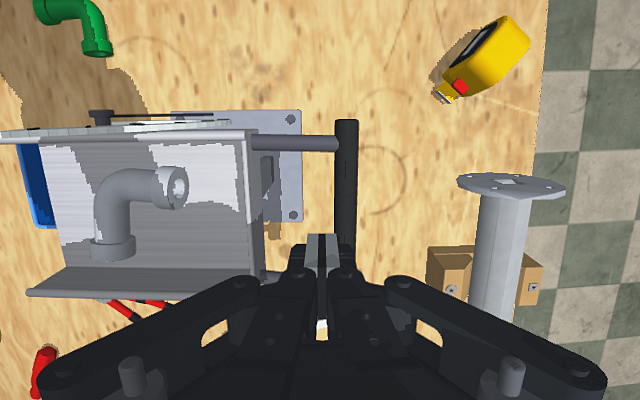

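Call:
step_arm([
  [[0,0,2],0,0.5],
  [[0,1,2],0,0.5],
  [[0,1.45,2],0,0.5],
  [[0,1.45,2],0,0.5],
  [[0,1.45,0],0,0.5],
  [[0,1.45,-2],0,0.5],
  [[0,1.45,-4],0,0.5],
  [[0,1.45,-5.1],0,0.5],
  [[0,1.45,-5.1],0,0.5],
  [[0,1.45,-5.1],0,0.5],
])

```text
time: 12.0
ee_pos: [0.5339, 0.1987, 0.1514]
orientation: [-0.079, -3.138, 0.001]
contact_force: [1.2, -0.3, 0.3]
grip_width: 0.0429
```

Call:
step_arm([
  [[0,0,0],0,0.4],
  [[0,0,0],0,0.25],
  [[0,0,0],0,0.15],
  [[0,0,0],0,0.1],
  [[0,0,0],0,0.05],
  [[0,0,0],0,0],
  [[0,0,0],0,0],
  [[0,0,0],0,0],
], force=60)

```text
time: 12.67
ee_pos: [0.5355, 0.1987, 0.1529]
orientation: [0.08, 3.138, 0.0]
contact_force: [4.2, -1.7, 1.4]
grip_width: 0.0113
```

```bash
python3 - <<'E'
from h import *
s=read_state();print(s['ee_pos'],s['grip_width'],s['contact_force'],s['ft_torque'])
snap('wrist','wrist9');crop('wrist9',200,100,460,400,2,'c9')
E
```

```text
[0.53551048 0.19869402 0.15294315] 0.011334977329297592 [ 4.1968957  -1.72503167  1.4376448 ] [-0.2744954  -0.67159922  0.01328224]
```

View pics/c9.png

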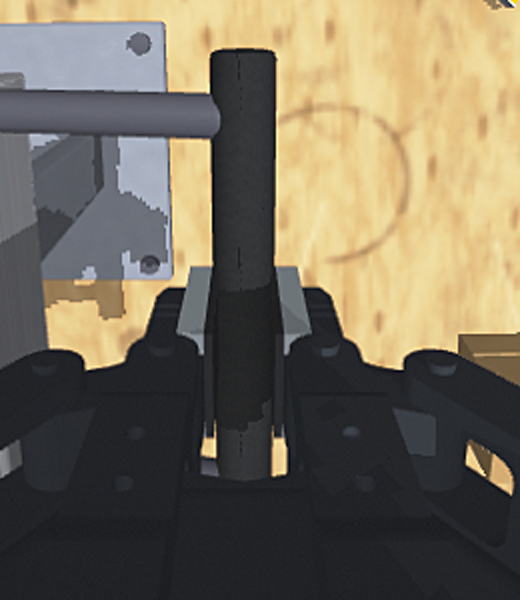

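Call:
step_arm([
  [[0,-0.05,0.2],0,0],
  [[0,-0.1,0.4],0,0],
  [[0,-0.16,0.65],0,0],
  [[0,-0.23,0.88],0,0],
  [[0,-0.23,0.88],0,0],
])

```text
time: 13.13
ee_pos: [0.5354, 0.1968, 0.1608]
orientation: [0.08, 3.139, 0.002]
contact_force: [5.9, 0.5, -3.4]
grip_width: 0.0113
```

```bash
cat >> h.py <<'E'
def bar(tag):
    d=snap('wrist',tag);P,C=cloud(d,100,60,520,250)
    m=(P[:,2]>.16)&(C.max(1)<60)&(P[:,1]>.08)&(P[:,1]<.225)&(P[:,0]<.52)&(P[:,0]>.47);q=P[m]
    # bar bottom-ish: points near x .48-.50
    q=q[(q[:,0]<.505)]
    print('bar top z',np.percentile(q[:,2],[50,90,97]).round(4),'y',np.median(q[:,1]).round(4),len(q))
    s=read_state();print(s['ee_pos'].round(4),s['grip_width'],s['contact_force'].round(1))
E
python3 -c "
from h import *
bar('w10')"
```

```text
bar top z [0.1934 0.1946 0.1951] y 0.1997 2221
[0.5354 0.1968 0.1607] 0.011169433251226041 [ 6.8 -0.3 -3.3]
```

Call:
step_arm([
  [[0,-0.14,0.44],0,0],
  [[0,-0.28,0.88],0,0],
  [[0,-0.44,1.3],0,0],
  [[0,-0.6,1.73],0,0],
  [[0,-0.78,2.15],0,0],
  [[0,-0.97,2.57],0,0],
  [[0,-1.38,3.38],0,0],
  [[0,-1.84,4.18],0,0],
  [[0,-2.33,4.95],0,0],
  [[0,-2.33,4.95],0,0],
])

```text
time: 14.02
ee_pos: [0.534, 0.1745, 0.2113]
orientation: [-0.08, -3.14, -0.005]
contact_force: [-1.1, 4.2, 3.6]
grip_width: 0.0112
```

```bash
python3 -c "
from h import *
bar('w11');snap('scene','s11');crop('s11',230,100,390,260,4,'c11')"
```

```text
bar top z [0.2418 0.2431 0.2436] y 0.177 2216
[0.5341 0.1746 0.2111] 0.011320941696061418 [-1.1  6.4  3.5]
```

View pics/c11.png

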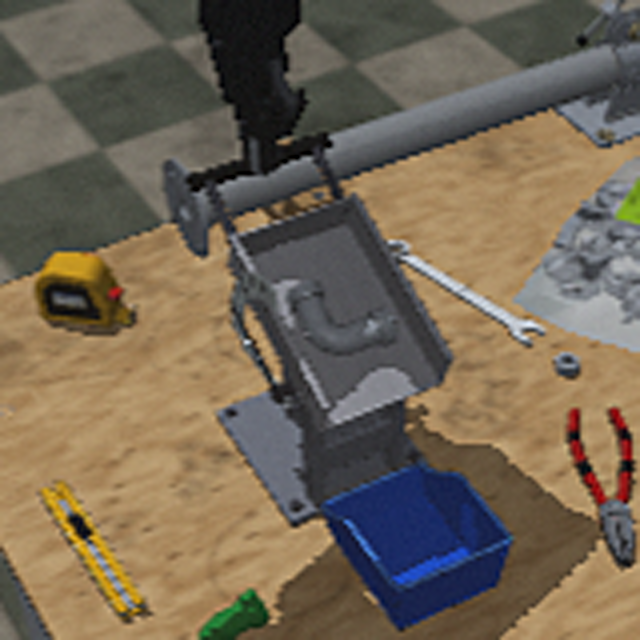

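View pics/w11.png

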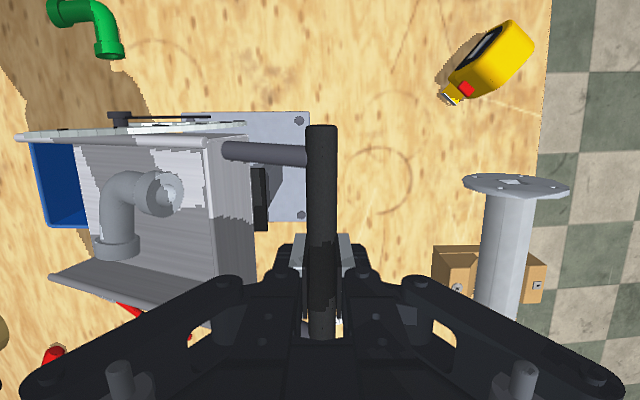

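Call:
step_arm([
  [[0,-0.26,0.37],0,0],
  [[0,-0.53,0.74],0,0],
  [[0,-1.1,1.45],0,0],
  [[0,-1.4,1.8],0,0],
  [[0,-1.71,2.13],0,0],
  [[0,-2.03,2.46],0,0],
  [[-0.1,-2.36,2.78],0,0],
  [[-0.1,-2.7,3.1],0,0],
  [[-0.1,-3.03,3.4],0,0],
  [[-0.1,-3.38,3.7],0,0],
  [[-0.1,-3.74,3.98],0,0],
  [[-0.2,-4.1,4.25],0,0],
  [[-0.2,-4.47,4.52],0,0],
  [[-0.2,-4.85,4.77],0,0],
  [[-0.2,-5.2,5.02],0,0],
  [[-0.2,-5.2,5.02],0,0],
  [[-0.2,-5.2,5.02],0,0],
])

```text
time: 15.53
ee_pos: [0.532, 0.1249, 0.2636]
orientation: [0.077, 3.14, 0.01]
contact_force: [-19.0, 12.4, 17.7]
grip_width: 0.011
```

```bash
python3 -c "
from h import *
bar('w12');snap('scene','s12');crop('s12',230,100,390,260,4,'c12')"
```

```text
bar top z [0.2912 0.2925 0.293 ] y 0.1274 2386
[0.5322 0.1249 0.2636] 0.01122789615626704 [6.4 9.5 8.3]
```

View pics/c12.png

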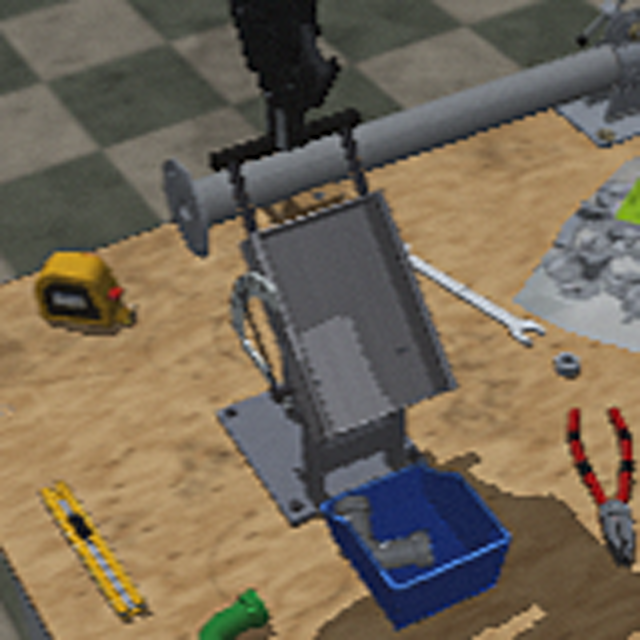

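View pics/w12.png

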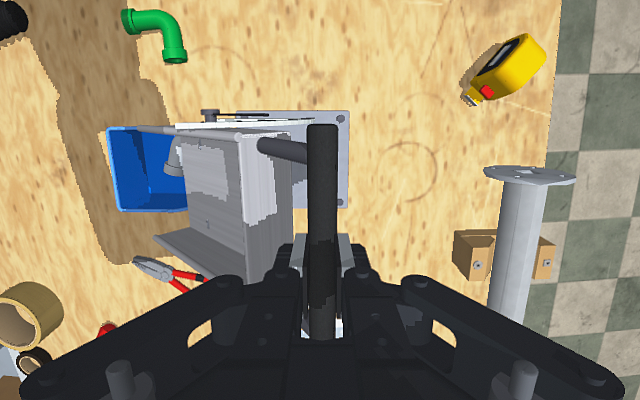

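Call:
step_arm([
  [[0,0,0],0,0],
  [[0,0,0],0,0],
  [[0,0,0],0,0],
  [[0,0,0],0,0],
  [[0,0,0],0,0],
  [[0,0,0],0,0],
  [[0,0,0],0,0],
  [[0,0,0],0,0],
  [[0,0,0],0,0],
  [[0,0,0],0,0],
  [[0,0,0],0,0],
  [[0,0,0],0,0],
  [[0,0,0],0,0],
])

```text
time: 16.72
ee_pos: [0.5321, 0.125, 0.2636]
orientation: [0.076, 3.14, 0.01]
contact_force: [-8.0, 11.1, 10.3]
grip_width: 0.0111
```

```bash
python3 -c "
from h import *
bar('w13')"
```

```text
bar top z [0.2911 0.2925 0.293 ] y 0.1275 2382
[0.5321 0.125  0.2635] 0.011214249200091298 [ 2.5 11.2 16.6]
```

Call:
step_arm([
  [[0,0.38,-0.25],0,0],
  [[0,0.77,-0.5],0,0],
  [[0,1.13,-0.77],0,0],
  [[0,1.5,-1.04],0,0],
  [[0,1.86,-1.33],0,0],
  [[0,2.21,-1.62],0,0],
  [[0.1,2.55,-1.93],0,0],
  [[0.1,2.88,-2.24],0,0],
  [[0.1,3.53,-2.89],0,0],
  [[0.1,4.14,-3.57],0,0],
  [[0.1,4.71,-4.28],0,0],
  [[0.2,5.24,-5.02],0,0],
  [[0.2,5.24,-5.02],0,0],
])

```text
time: 17.85
ee_pos: [0.5342, 0.1757, 0.2094]
orientation: [-0.078, -3.14, -0.004]
contact_force: [-10.6, 7.9, 3.1]
grip_width: 0.011
```

```bash
python3 -c "
from h import *
bar('w14')"
```

```text
bar top z [0.2396 0.241  0.2415] y 0.1784 2232
[0.5343 0.1756 0.2097] 0.0116683800512129 [-2.1  6.3  0.7]
```

Relative to here: 0° is dy +2.56, dz −5.83; go slightly less first.

Call:
step_arm([
  [[0,0.25,-0.38],0,0],
  [[0,0.49,-0.77],0,0],
  [[0,0.95,-1.57],0,0],
  [[0,1.36,-2.38],0,0],
  [[0,1.73,-3.22],0,0],
  [[0,2.05,-4.07],0,0],
  [[0,2.2,-4.5],0,0],
  [[0,2.33,-4.95],0,0],
  [[0,2.44,-5.3],0,0],
  [[0,2.5,-5.6],0,0],
  [[0,2.5,-5.6],0,0],
])

```text
time: 18.82
ee_pos: [0.5353, 0.1985, 0.1536]
orientation: [0.08, 3.139, 0.0]
contact_force: [-6.3, 3.5, 0.7]
grip_width: 0.0109
```

```bash
python3 -c "
from h import *
bar('w15')"
```

```text
bar top z [0.1861 0.1874 0.1878] y 0.2016 2232
[0.5355 0.1985 0.1537] 0.01117763793149198 [22.1  2.1 -6.9]
```

Call:
step_arm([
  [[0,0,-0.15],0,0],
  [[0,0,-0.3],0,0],
  [[0,0,-0.3],0,0],
])

```text
time: 19.12
ee_pos: [0.5355, 0.1987, 0.1529]
orientation: [0.08, 3.138, 0.001]
contact_force: [10.8, 1.0, 5.0]
grip_width: 0.0109
```

Call:
step_arm([
  [[0,0,-0.3],0,0],
  [[0,0,-0.3],0,0],
  [[0,0,0],0,0.2],
  [[0,0,0],0,0.5],
  [[0,0,0],0,0.5],
  [[0,0,0],0,0.5],
  [[0,0,0],0,0.5],
  [[0,0,2],0,0.5],
  [[0,0,5],0,0.5],
  [[0,0,8],0,0.5],
  [[0,0.5,12],0,0.5],
  [[0,2,15],0,0.5],
  [[0,5,15],0,0.5],
  [[0,8,15],0,0.5],
  [[0,8,15],0,0.5],
])

```text
time: 20.37
ee_pos: [0.534, 0.2826, 0.3016]
orientation: [-0.075, -3.14, -0.004]
contact_force: [0.3, -0.2, -0.6]
grip_width: 0.0426
```

```bash
python3 - <<'E'
from h import *
s=read_state();print(s['time'],s['ee_pos'],s['contact_force'])
snap('wrist','w16');snap('top','t16');d=snap('scene','s16');crop('s16',230,100,390,260,4,'c16');crop('t16',200,160,450,290,3.2,'ct16')
a=np.radians(-2.8);X=np.array([np.cos(a),np.sin(a)]);Y=np.array([-X[1],X[0]]);piv=np.array([.5275,.0290])
P,C=cloud(d,270,130,345,225)
l=np.c_[(P[:,:2]-piv)@X,(P[:,:2]-piv)@Y]
m=(abs(l[:,0])<.04)&(l[:,1]>-.04)&(l[:,1]<.09)&(P[:,2]>.12)&(P[:,2]<.19)
print('floor deg',np.degrees(np.arctan(np.polyfit(l[m,1],P[m,2],1)[0])),'z',np.percentile(P[m,2],[2,50,98]))
d=load('t16');P,C=cloud(d,255,180,360,235);l=np.c_[(P[:,:2]-piv)@X,(P[:,:2]-piv)@Y]
m=(abs(l[:,0])<.04)&(l[:,1]>-.035)&(l[:,1]<.09)&(P[:,2]>.12)&(P[:,2]<.19)
print('floor deg top',np.degrees(np.arctan(np.polyfit(l[m,1],P[m,2],1)[0])))
E
```

```text
20.3667 [0.53397156 0.28264085 0.30161016] [ 0.28375547 -0.15153988 -0.57296412]
floor deg 0.13781330639895215 z [0.1493738  0.15218192 0.1550808 ]
floor deg top -0.12056696694165331
```

View pics/c16.png

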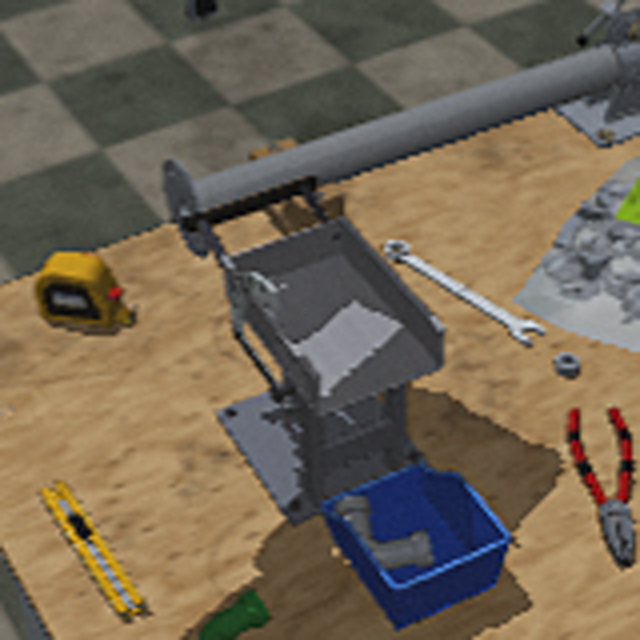

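View pics/ct16.png

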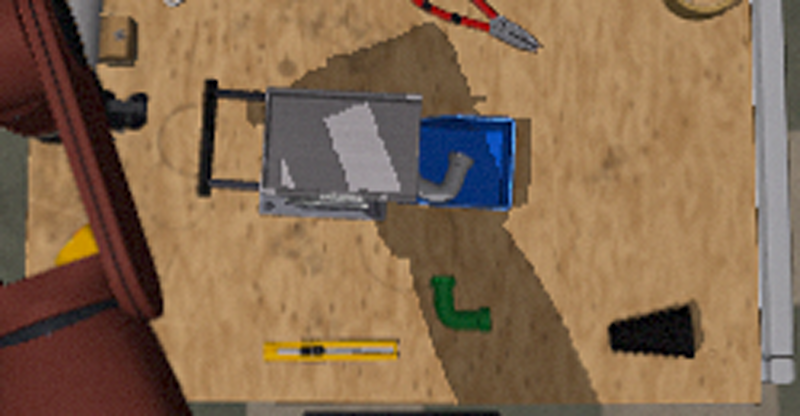

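```bash
python3 - <<'E'
from h import *
d=load('s16');P,C=cloud(d,305,210,365,260)
a=np.radians(-2.8);X=np.array([np.cos(a),np.sin(a)]);Y=np.array([-X[1],X[0]]);piv=np.array([.5275,.0290])
l=np.c_[(P[:,:2]-piv)@X,(P[:,:2]-piv)@Y,P[:,2]]
b=(C[:,2]>C[:,0]*1.6)&(C[:,2]>50)
q=l[b&(l[:,2]>.052)&(l[:,2]<.07)];print('rim',q.min(0).round(3),q.max(0).round(3))
A=np.c_[q[:,:2],np.ones(len(q))];print('rim tilt',np.linalg.lstsq(A,q[:,2],rcond=None)[0])
q=l[(~b)&(C.std(1)<15)&(l[:,1]<-.02)&(l[:,1]>-.135)&(abs(l[:,0])<.038)&(l[:,2]>.005)];print('elbow',np.percentile(q,[2,50,98],axis=0).round(3),len(q))
E
```

```text
rim [-0.05  -0.152  0.052] [ 0.054 -0.062  0.067]
rim tilt [-0.00523685 -0.01013818  0.0587477 ]
elbow [[-0.034 -0.106  0.01 ]
 [-0.017 -0.086  0.03 ]
 [ 0.016 -0.022  0.042]] 179
```

```bash
python3 -c "
from bench import *
print(finish_job())"
```

```text
the job is handed in; nothing more can be done
None
```

The job is handed in. My last checks showed the elbow lying in the bin, the tray back at level, and the gripper clear of everything. The clock stood at about 20.4 s, inside the 58 s limit.

- **Bin:** I carried it by its back wall and set it about 86 mm out from the pivot and 3 mm off the tray's centre line. The last picture shows its rim flat, with a slope of about 0.01 rad.
- **First pinch slipped:** The first pinch of the handle slid off without moving the tray. A second pinch, about 9 mm deeper and at 60 N, held.
- **Tip:** I took the tray to about 43.5 degrees as measured and held it there for over a second. The elbow slid into the bin.
- **Return:** I pushed the tray back onto its stop. The final floor-angle readings were +0.14 and -0.12 degrees.
- **Elbow:** It rests in the bin with its top about 42 mm above the worktop, below the 60 mm rim. I estimated its centre from the visible part only.
- **Bystanders:** The final pictures show the spanner and bellows where they were at the start. The tape measure is clear in one view and half hidden by the arm in the other. I checked these by eye and did not measure them.

**Readings that disagreed:**
- The gripper width read 5 to 7 mm too small on both the bin wall and the bar, so I judged those grips from pictures.
- Estimates of the pivot position differed by about 3 mm between views.

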